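# Put the washed filter panel back into the plume extractor and latch it

### The job

The filter panel has been washed and stands on the worktop: put it back in the plume extractor by lowering it, tab up and under control, into the slot in the extractor's top until it sits fully home on the slot floor. Then close the swing latch: bring the steel arm round by its black knob, right up to its stop, so that it lies across the end of the filter and keeps it from riding up. Leave the other things where they are.

Things in the scene. Friction and masses are not known exactly. Their poses are not given: they have to be found in the camera images.
- filter: Filter panel, grey frame with white pleats on both faces, standing on its long edge: 120 mm long (y), 24 thick (x), 96 high without the tab (z up); the lowest 6 mm is 1.5 mm narrower all round. Grey pull tab on the middle of the top edge: 60 mm long, 12 thick, from 96 to 126 high. Origin: centre of the underside. 0.16 kg. Faces are alike: either way round will do.
- extractor: Plume extractor, a white box with a louvred grille in its front: 144 mm deep (x), 196 wide (y), deck 100 mm above the worktop. Fixed. Origin: centre of the underside; -x points out of the grille, roughly to the robot. The filter slot runs along its y, in a black flared frame near the front of the deck.
- slot_mouth (a point): Centre of the slot's mouth, level with the top of the black frame (107 mm up), axes as the extractor's. The slot is 27 mm wide (x), 124 long (y), straight walls; above the deck its mouth flares at 45 degrees by 7 mm on every side, to 41 x 138 mm. Frame outside: 48 x 145 mm.
- slot_floor (a point): Centre of the slot's floor, 14 mm above the worktop and 93 mm below slot_mouth; the filter's origin lies here when it is home, and its frame then stands 3 mm above the black frame.
- latch_pivot (a point): Pivot of the swing latch, beyond the right-hand end of the slot (92 mm to -y of its centre, extractor axes), at the underside of the latch arm, 113 mm up; vertical axis. The arm is a flat steel bar 18 mm wide, 7 thick, reaching 52 mm from the pivot; it passes 3 mm above a filter that is home.
- latch_knob (a point): Middle of the grip of the black thumb knob on the latch arm: 16 mm in diameter, 42 mm from the pivot, from 120 to 148 mm above the worktop; this point is at 136 mm. It does not turn on the arm.
- latch (a joint): Angle of the swing latch: 0 = closed against its stop, arm along the extractor's +y over the end of the slot; grows as it swings back away from the grille (clockwise seen from above) to 1.75 rad; at 1.57 the arm points along the extractor's +x. Starts open and stays where it is left.
- electrode_0: Bystander: round electrode head, disc 65 mm in diameter with a stem, 46 mm high. Origin: centre of the underside.
- electrode_2: Bystander: round electrode head, disc 45 mm in diameter with a stem, 46 mm high. Origin: centre of the underside.
- timer: Bystander: small white timer with a blue knob, 62 x 62 x 36 mm. Origin: centre of the underside.
- cream_tube: Bystander: white tube with a blue cap, lying, 134 mm long, 49 mm wide, 32 mm high. Origin: centre of the underside.
- thermometer: Bystander: white digital thermometer, lying, 148 mm long, 20 mm wide, 14 mm high. Origin: centre of the underside.

How it is judged:
On the way:
1. the filter is fully home in the slot, with the latch still open (horizontal distance between filter and slot_floor below 0.005 m and z of filter in the frame of slot_floor below 0.0045 m and angle between the y axis of filter and the y axis of extractor, either way round below 0.07 rad and angle between filter's own z axis and vertical below 0.06 rad and value of joint latch above 0.5 rad), for 0.2 s.
At the end, for the whole second after the job is handed in: The filter stands upright on the slot floor (origin within 5 mm of slot_floor horizontally and 4.5 mm in height, tilted less than 0.06 rad, in line with the slot within 0.07 rad), at rest, and the latch is closed to less than 0.15 rad (horizontal distance between filter and slot_floor below 0.005 m and z of filter in the frame of slot_floor below 0.0045 m and angle between the y axis of filter and the y axis of extractor, either way round below 0.07 rad and angle between filter's own z axis and vertical below 0.06 rad and value of joint latch below 0.15 rad and linear speed of filter below 0.02 m/s); the robot touches nothing.
It fails at once if the filter is let fall in the slot (faster than 0.5 m/s) (horizontal distance between filter and slot_floor below 0.03 m and z of filter in the frame of slot_floor below 0.11 m and linear speed of filter above 0.5 m/s).
It fails at once if a bystander (either electrode head, the timer, the cream tube or the thermometer) is moved by more than 40 mm (distance of any of electrode_0, electrode_2, timer, cream_tube, thermometer from where it was at the start of the episode above 0.04 m).
It also fails if it takes over 64 s, if anything falls off the work surface, if the arm or the gripper's body presses on something with over 40 N, if the wrist force passes 120 N, or if a joint passes its speed limit or range.

### The arm

A 6-joint arm with a two-finger parallel gripper is mounted at the origin on a cart in front of the work surface, level with it; the furniture and walls round the work are solid. World frame = base frame: x ahead of the robot, y to its left, z up, the work surface at z = 0. Lengths are in m, angles in rad, forces in N, time in s.
With the tool pointing down it reaches from about 0.35 to 0.85 m from the base axis. Payload 8.1 kg.
Tool frame: the origin (TCP) lies on the centre line of the jaws, within the pads' length; the fingertips stand 17 mm ahead of it and the grasp point (between the pads) lies 2 mm behind it; z points along the fingers, y is the line along which they close (so a half turn about z gives the same grasp; the last joint's range is limited). The gripper opens to 93 mm and grips with 3 to 60 N. Pads are 15 mm wide; open, the fingers measure 128 mm over their backs; the gripper's body (75 mm by 188 mm) begins 65 mm behind the grasp point.
Start: joints at [1.082, 0.13, 1.488, -0, 1.523, -0.085], TCP at [0.236, 0.552, 0.236] pointing down, gripper open.
Joint ranges: [-2.96, 2.96], [-0.89, 2.26], [0.02, 2.5], [-1.34, 4.48], [0, 2.73], [-2.66, 2.66]. Speed limits (rad/s): [2.39, 2.39, 2.79, 3.14, 3.14, 3.14].

### API

Orientations are given as a rotation vector (axis times angle).
In Python, from plant import telemetry, viewer, order gives the robot as it stands.
- The arm moves only by the tool send_rows, never from a script. Its argument "plan" is a list that holds one entry, the list of rows, each a list of 5 numbers: the closure, from -1 (fully open) to 1 (shut), then the shift along the world's x, y, z normalised to -1 to 1, where 1 is 0.2 m, then the turn about the world's z normalised to -1 to 1, where 1 is 60 degrees. A call has 1 to 20 rows; each row is the pose to reach, as a shift and turn from the pose commanded when the call began; what a row does not reach only later rows make up. A row lasts 1/12 s, in which the tool goes at most 41.7 mm and 7.16 degrees, less where a joint would pass 70% of its speed; a pose out of reach is approached as far as the arm can. A call with a number of a shift or a turn outside -1 to 1 is refused whole. A call with a gripper value outside its range is refused whole. The fingers move at their own pace and stop on an object; "force" is the grip in N (left out, the last holds). Time passes only in rows, so rows that repeat a pose let the fingers close. It gives the time, the measured TCP pose, the force, the opening and the grip force at its end, in the units of the state.
- telemetry.read_state(): the state, without advancing time (a new reading comes with each control period).
- viewer.read_camera(name): name is "scene" or "top" or "wrist"; returns (picture, depth): 480x640x3 uint8, blue, green, red; 480x640 float32, m along the optical axis (not along the pixel's ray), 0 where there is no reading.
- viewer.calibration(name): a dict with "camera_matrix" (3x3 intrinsics, pixels), "dist_coeffs" ([k1, k2, p1, p2, k3] as OpenCV has them; the pictures are not rectified), "extrinsics" (4x4, takes a point from camera to world coordinates); the wrist camera has in their place "hand_eye" (4x4, takes a point from camera to tool coordinates, whose origin is the TCP and whose axes are the flange's). Camera axes: x right, y up, looking along -z (the intrinsics and any distortion apply to the point x, -y, -z); pixel columns grow to the right and rows downward; lengths in m; the calibration is good to about 2 mm. A picture is of the moment at which its call begins: read the wrist's pose just before it. calibration takes no time and is no camera call.
- order.close_job(): hands the job in; it is judged then, once.
The state is a dict: "t": time; "q": joint angles; "dq": joint speeds; "joint_torque": joint torques, N m; "tool_pos": TCP position; "orientation": TCP orientation; "force": force on the tool from outside, world axes, zero at the start; "wrist_torque": the same for the moment, N m; "opening": finger opening in m; "gripper_force": force on a finger pad.
Only numpy, scipy, OpenCV 4.12 (cv2) and the standard library are available. Lean on these libraries where they do the work, as an engineer would, in place of code of your own. Each camera call takes 0.05 s, during which the arm holds its last target. There are 200 camera calls.

## Working session

There is one attempt and no reset: what is moved stays moved. The work goes in short steps, Python scripts to look and compute and a tool call to move; the robot and the scene stay as the last step left them, time stands still between calls to the robot, and variables do not carry over. Pictures are saved under pics/ and viewed, at most 10 in all, crops included, and the job is handed in when it is done.

Besides the shell and the picture viewer there is one more tool, called after ">>>" as a command line: name --argument value ..., lists and objects as JSON in quotes. send_rows: Moves the arm, as the interface text tells. Scaled input: -1 to 1 covers 0.2 m each way for a shift and 60 degrees each way for a turn. Its arguments: {"type":"object","properties":{"plan":{"type":"array"},"force":{"type":"number"}},"required":["plan"]}

```bash
mkdir -p pics; ls
cat > h.py <<'E'
import numpy as np, cv2
from plant import telemetry, viewer, order
def snap(n):
    s=telemetry.read_state(); im,d=viewer.read_camera(n); c=viewer.calibration(n)
    if 'extrinsics' in c: T=np.array(c['extrinsics'])
    else:
        W=np.eye(4); W[:3,:3]=cv2.Rodrigues(np.array(s['orientation'],float))[0]; W[:3,3]=s['tool_pos']; T=W@np.array(c['hand_eye'])
    return im,d,np.array(c['camera_matrix'],float),np.array(c['dist_coeffs'],float),T
def rays(px,K,D,T):
    u=cv2.undistortPoints(np.array(px,float).reshape(-1,1,2),K,D).reshape(-1,2)
    r=np.c_[u[:,0],-u[:,1],-np.ones(len(u))]
    return r@T[:3,:3].T, T[:3,3]
def onplane(px,z,K,D,T):
    r,o=rays(px,K,D,T); return o+r*((z-o[2])/r[:,2])[:,None]
def cloud(d,K,D,T):
    v,u=np.nonzero(d>0); r,o=rays(np.c_[u,v],K,D,T)
    P=np.zeros(d.shape+(3,)); P[v,u]=o+r*d[v,u][:,None]; return P
E
python3 - <<'E'
from h import *
print(telemetry.read_state())
for n in ('scene','top'):
    s=snap(n); np.savez(n+'.npz',*s); cv2.imwrite(f'pics/{n}0.png',s[0]); print(n,s[2],s[3],s[4].round(3))
E
```

```text
pics
{'t': 0.0, 'q': array([ 1.08161464e+00,  1.31156379e-01,  1.48929968e+00, -3.41801237e-06,
        1.52300406e+00, -8.54044750e-02]), 'dq': array([-0.00142383, -0.00153906, -0.00063756,  0.00011311, -0.00029887,
       -0.00040424]), 'joint_torque': array([-5.01605064e-04, -5.59853446e+01, -4.91754091e+01,  7.66147440e-02,
        3.59088834e-02, -2.20625429e-04]), 'tool_pos': array([0.23545969, 0.55126869, 0.23457909]), 'orientation': array([-6.29845999e-01, -3.07726933e+00,  2.81422719e-03]), 'force': array([-0.28941386,  0.45723461, -0.72070327]), 'wrist_torque': array([0.03216956, 0.01169055, 0.0295199 ]), 'gripper_force': 0.0, 'opening': 0.09312824272382056}
scene [[491.86081101   0.         313.54637452]
 [  0.         491.86081101 229.77868956]
 [  0.           0.           1.        ]] [0.00680733 0.         0.         0.         0.        ] [[ 0.709  0.39  -0.587 -0.009]
 [-0.705  0.38  -0.599 -0.416]
 [-0.011  0.839  0.545  0.557]
 [ 0.     0.     0.     1.   ]]
top [[496.70690824   0.         321.46669531]
 [  0.         496.70690824 239.16348314]
 [  0.           0.           1.        ]] [-0.13939067  0.          0.          0.          0.        ] [[ 0.006  0.993 -0.115  0.392]
 [-1.     0.003 -0.029  0.056]
 [-0.028  0.115  0.993  0.965]
 [ 0.     0.     0.     1.   ]]
```

View pics/top0.png

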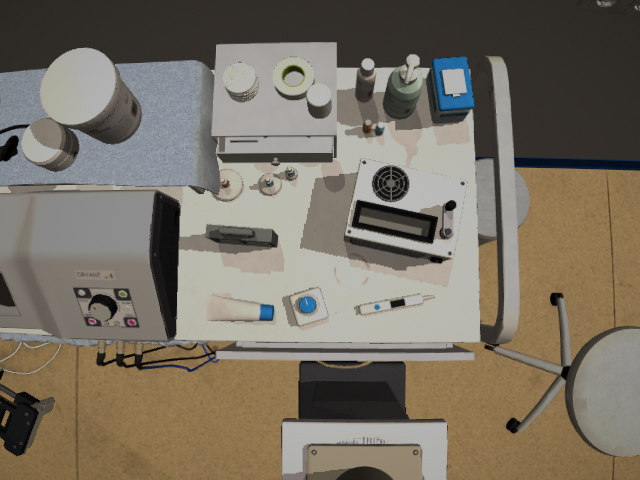

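View pics/scene0.png

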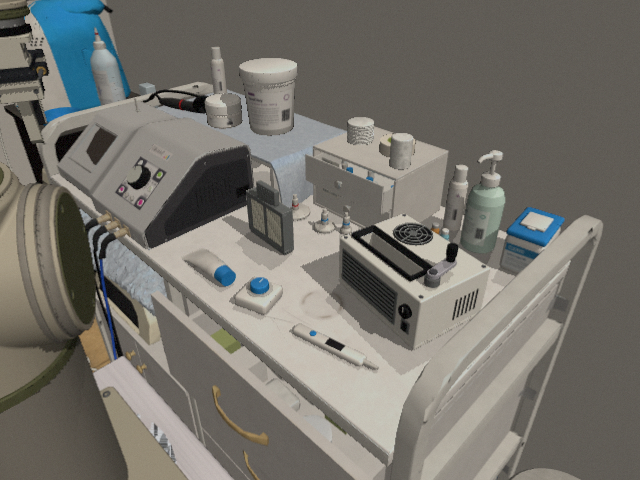

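The top view shows the filter at about (242,236), the slot frame at about (395,222), the latch pivot near (447,232) and the knob at (451,205). The latch is open. Image right is -y and image up is +x.

Run:
```python
from h import *
z=np.load('top.npz'); im,d,K,D,T=[z[f'arr_{i}'] for i in range(5)]
P=cloud(d,K,D,T); g=im.max(2)
def roi(x0,y0,x1,y1):
    m=np.zeros(g.shape,bool); m[y0:y1,x0:x1]=1; return m
def rect(m,zz,name):
    n,l,s,_=cv2.connectedComponentsWithStats(m.astype(np.uint8)); k=1+s[1:,4].argmax()
    v,u=np.nonzero(l==k); Q=onplane(np.c_[u,v],zz,K,D,T)[:,:2]
    (c,wh,a)=cv2.minAreaRect((Q*1000).astype(np.float32)); b=cv2.boxPoints((c,wh,a))
    print(name,len(u),'c',np.round(c,1),'wh',np.round(wh,1),'ang',round(a,2),'zmed',np.median(P[l==k][:,2]).round(4)); return l==k
R=roi(195,215,285,255)
rect(R&(P[...,2]>.112),.126,'tab'); rect(R&(P[...,2]>.085)&(P[...,2]<.105),.096,'frame'); rect(R&(P[...,2]>.05),.1,'filter all')
# slot
R=roi(340,195,450,250); rect(R&(g<75)&(P[...,2]<.13),.107,'slot dark')
rect(roi(340,155,470,262)&(P[...,2]>.085)&(P[...,2]<.16),.1,'deck')
rect(roi(435,195,465,245)&(P[...,2]>.138)&(g<90),.148,'knob')
rect(roi(435,195,465,245)&(P[...,2]>.112),.13,'latch')
m=roi(195,0,220,200)
for n,(u,v) in dict(mach=(150,260),mach2=(100,240),cab=(270,100),cabfront=(280,135),e0=(228,180),e2=(270,181)).items(): print(n,P[v,u].round(3))
o=cv2.resize(im[150:270,190:480],None,fx=2.7,fy=2.7,interpolation=cv2.INTER_CUBIC); cv2.imwrite('pics/c1.png',o)
```

```text
tab 275 c [501.4 227.5] wh [60.2 14.3] ang 85.68 zmed 0.1259
frame 625 c [502.1 228.5] wh [121.  25.] ang 85.67 zmed 0.0969
filter all 976 c [499.9 225.5] wh [125.1  28. ] ang 85.46 zmed 0.0977
slot dark 1822 c [522.5 -46.5] wh [144.7  48.9] ang 78.04 zmed 0.1036
deck 7990 c [547.3 -68.4] wh [196.4 147.8] ang 78.14 zmed 0.1015
knob 69 c [ 545.  -136.9] wh [13.  14.7] ang 44.39 zmed 0.1483
latch 417 c [ 524.  -135.6] wh [21.2 66.9] ang 84.34 zmed 0.1214
mach [0.45  0.368 0.153]
mach2 [0.482 0.455 0.162]
cab [0.732 0.171 0.144]
cabfront [0.668 0.152 0.143]
e0 [0.62  0.27  0.012]
e2 [0.611 0.182 0.04 ]
```

View pics/c1.png

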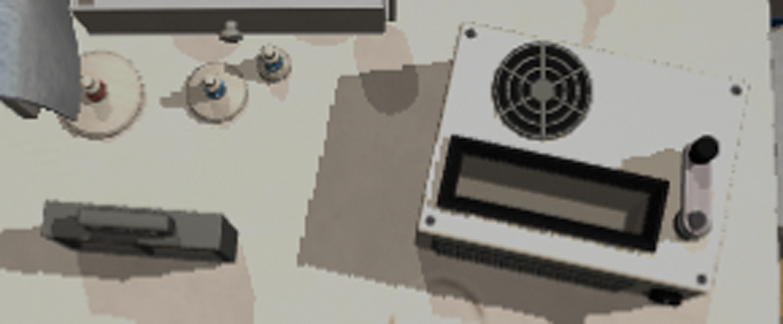

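Readings so far: filter at (0.501, 0.228) with yaw -4.3°. Slot at (0.5225, -0.0465) with yaw -12°. The knob is at (0.545, -0.137), so the latch angle is about 1.36. I'm moving over the filter now.

>>> send_rows --plan '[[[-1,0,0,0.2,0],[-1,0,0,0.4,0],[-1,0.15,-0.2,0.45,-0.12],[-1,0.3,-0.4,0.45,-0.24],[-1,0.45,-0.6,0.45,-0.36],[-1,0.6,-0.8,0.45,-0.48],[-1,0.66,-0.81,0.45,-0.6],[-1,0.66,-0.81,0.45,-0.6]]]'

```text
t: 0.77
tool_pos: [0.3719, 0.385, 0.3254]
orientation: [1.567, 2.72, -0.002]
force: [0.6, 0.1, 0.5]
opening: 0.0929
gripper_force: 0.0
```

>>> send_rows --plan '[[[-1,0.17,-0.2,0,-0.12],[-1,0.34,-0.4,0,-0.24],[-1,0.5,-0.6,0,-0.36],[-1,0.667,-0.81,0,-0.48],[-1,0.667,-0.81,-0.15,-0.587],[-1,0.667,-0.81,-0.3,-0.587],[-1,0.667,-0.81,-0.3,-0.587],[-1,0.667,-0.81,-0.3,-0.587],[-1,0.667,-0.81,-0.3,-0.587]]]'

```text
t: 1.52
tool_pos: [0.5008, 0.2286, 0.2667]
orientation: [-2.302, -2.137, -0.001]
force: [1.0, 0.2, 0.6]
opening: 0.0928
gripper_force: 0.0
```

Run:
```python
from h import *
s=telemetry.read_state(); print(s['tool_pos'],s['orientation'])
s=snap('wrist'); np.savez('w1.npz',*s); im,d,K,D,T=s; cv2.imwrite('pics/w1.png',im); print(T.round(3))
P=cloud(d,K,D,T)
def rect(m,zz,name):
    n,l,st,_=cv2.connectedComponentsWithStats(m.astype(np.uint8)); k=1+st[1:,4].argmax()
    v,u=np.nonzero(l==k); Q=onplane(np.c_[u,v],zz,K,D,T)[:,:2]
    c,wh,a=cv2.minAreaRect((Q*1000).astype(np.float32)); print(name,len(u),u.mean(),v.mean(),np.round(c,1),np.round(wh,1),round(a,2),np.median(P[l==k][:,2]))
near=(abs(P[...,0]-.5)<.06)&(abs(P[...,1]-.228)<.09)
rect(near&(P[...,2]>.118)&(P[...,2]<.14),.126,'tab'); rect(near&(P[...,2]>.085)&(P[...,2]<.105),.096,'frame')
```

```text
[0.50081707 0.22864908 0.26670508] [-2.30239004e+00 -2.13687600e+00 -5.82349708e-04]
[[ 0.997  0.073  0.018  0.507]
 [-0.075  0.969  0.236  0.294]
 [-0.    -0.236  0.972  0.416]
 [ 0.     0.     0.     1.   ]]
tab 1437 321.11273486430065 227.6499652052888 [502.1 230.8] [59.7 13.3] 86.02 0.12532428680806973
frame 2878 320.94614315496875 212.51250868658792 [502.2 230.3] [118.2  23.9] 85.7 0.09571725826301378
```

View pics/w1.png

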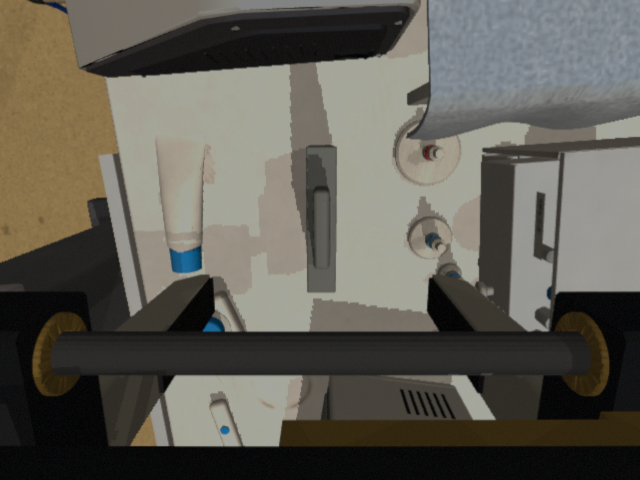

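The wrist view shows the filter at about (321,220) with the tab centred between the fingers. Measured position is (0.502, 0.2305). I'm descending and gripping the tab.

>>> send_rows --plan '[[[-1,0.005,0.008,-0.2,0],[-1,0.005,0.008,-0.4,0],[-1,0.005,0.008,-0.55,0],[-1,0.005,0.008,-0.65,0],[-1,0.005,0.008,-0.72,0],[-1,0.005,0.008,-0.74,0],[-1,0.005,0.008,-0.74,0],[1,0.005,0.008,-0.74,0],[1,0.005,0.008,-0.74,0],[1,0.005,0.008,-0.74,0],[1,0.005,0.008,-0.74,0],[1,0.005,0.008,-0.74,0],[1,0.005,0.008,-0.74,0],[1,0.005,0.008,-0.74,0],[1,0.005,0.008,-0.74,0],[1,0.005,0.008,-0.74,0]]]' --force 35

```text
t: 2.9
tool_pos: [0.5021, 0.2293, 0.1176]
orientation: [-2.304, -2.135, 0.0]
force: [1.0, 0.5, -0.4]
opening: 0.0376
gripper_force: 0.0
```

>>> send_rows --plan '[[[1,0,0,0,0],[1,0,0,0,0],[1,0,0,0,0],[1,0,0,0,0],[1,0,0,0,0],[1,0,0,0,0],[1,0,0,0,0],[1,0,0,0,0],[1,0,0,0,0],[1,0,0,0,0]]]' --force 35

```text
t: 3.73
tool_pos: [0.5021, 0.2293, 0.1176]
orientation: [-2.304, -2.135, 0.0]
force: [0.2, -0.4, -0.0]
opening: 0.0118
gripper_force: 35.0
```

>>> send_rows --plan '[[[1,0,0,0.05,0],[1,0,0,0.15,0],[1,0,0,0.3,0],[1,0,0,0.45,0],[1,0,0,0.6,0],[1,0,0,0.72,0],[1,0,-0.05,0.8,0],[1,0.05,-0.15,0.83,-0.05],[1,0.05,-0.25,0.83,-0.1],[1,0.1,-0.35,0.83,-0.13],[1,0.1,-0.45,0.83,-0.13],[1,0.1,-0.55,0.83,-0.13],[1,0.1,-0.65,0.83,-0.13],[1,0.1,-0.72,0.83,-0.13],[1,0.1,-0.76,0.83,-0.13],[1,0.1,-0.78,0.83,-0.13],[1,0.1,-0.78,0.83,-0.13]]]'

```text
t: 5.15
tool_pos: [0.5222, 0.0729, 0.2841]
orientation: [2.445, 1.973, 0.001]
force: [-0.2, -0.1, -1.4]
opening: 0.0119
gripper_force: 35.0
```

```bash
cat > look.py <<'E'
from h import *
import sys
n=sys.argv[1]; s0=telemetry.read_state(); print(s0['t'],s0['tool_pos'],s0['orientation'],s0['force'],s0['opening'])
for c in ('wrist','top','scene'):
    s=snap(c); np.savez(f'{c}_{n}.npz',*s); cv2.imwrite(f'pics/{c}_{n}.png',s[0])
a=[cv2.imread(f'pics/{c}_{n}.png') for c in ('wrist','top')]
cv2.imwrite(f'pics/b_{n}.png',cv2.resize(np.hstack(a),(800,300),interpolation=cv2.INTER_AREA))
E
python3 look.py a
```

```text
5.15 [0.52218019 0.0729387  0.28405168] [2.44489984e+00 1.97252864e+00 5.43090201e-04] [-0.16111449 -0.12663015 -1.38934908] 0.011893046378403698
```

View pics/b_a.png

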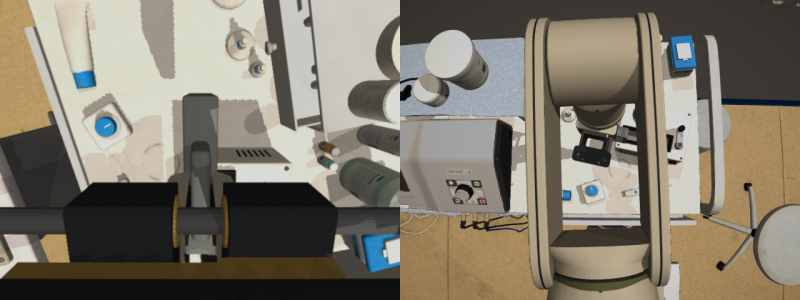

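The wrist view shows the filter held upright at about (200,170) in the composite. The top view is blocked by the arm. I'm measuring the slot again from the first scene picture and the held filter from the wrist.

Run:
```python
from h import *
def ld(f): z=np.load(f); return [z[f'arr_{i}'] for i in range(5)]
def rect(m,zz,name,K,D,T,P):
    n,l,st,_=cv2.connectedComponentsWithStats(m.astype(np.uint8)); k=1+st[1:,4].argmax()
    v,u=np.nonzero(l==k); Q=onplane(np.c_[u,v],zz,K,D,T)[:,:2]
    c,wh,a=cv2.minAreaRect((Q*1000).astype(np.float32)); print(name,len(u),u.mean().round(),v.mean().round(),np.round(c,1),np.round(wh,1),round(a,2),np.median(P[l==k][:,2]).round(4))
im,d,K,D,T=ld('scene.npz'); P=cloud(d,K,D,T); g=im.max(2)
X,Y,Z=P[...,0],P[...,1],P[...,2]
# frame top dark, deck local coords
a=np.radians(-12); lx=(X-.5225)*np.cos(a)+(Y+.0465)*np.sin(a); ly=-(X-.5225)*np.sin(a)+(Y+.0465)*np.cos(a)
rect((g<80)&(abs(lx)<.032)&(abs(ly)<.08)&(Z>.1035),.107,'scene slot',K,D,T,P)
rect((abs(lx)<.2)&(abs(ly)<.15)&(Z>.144)&(Z<.155),.148,'scene knobtop',K,D,T,P)
F=(abs(X-.5)<.05)&(abs(Y-.23)<.08)
rect(F&(Z>.1225),.126,'scene tab',K,D,T,P)
im,d,K,D,T=ld('wrist_a.npz'); P=cloud(d,K,D,T); X,Y,Z=P[...,0],P[...,1],P[...,2]
t=np.array([.5222,.0729]); a=np.radians(-12.2); 
lx=(X-t[0])*np.cos(a)+(Y-t[1])*np.sin(a); ly=-(X-t[0])*np.sin(a)+(Y-t[1])*np.cos(a)
m=(abs(lx)<.03)&(ly>.033)&(ly<.09)&(Z>.15)&(Z<.275); 
top=m&(Z>.258)
v,u=np.nonzero(top); Q=onplane(np.c_[u,v],.2625,K,D,T); c,s=np.cos(a),np.sin(a)
qx=(Q[:,0]-t[0])*c+(Q[:,1]-t[1])*s; qy=-(Q[:,0]-t[0])*s+(Q[:,1]-t[1])*c
print('top edge local: x',qx.min(),qx.max(),'y',qy.min(),qy.max(),'z',np.median(Z[top]))
for y0 in np.arange(.034,.062,.006):
    k=(qy>y0)&(qy<y0+.006)
    if k.any(): print(round(y0,3),qx[k].min().round(4),qx[k].max().round(4), 'z',np.median(Z[v[k],u[k]]).round(4))
```

```text
scene slot 675 392.0 252.0 [517.9 -48.3] [147.3  51.4] 78.49 0.1062
scene knobtop 68 452.0 246.0 [ 541.1 -139.6] [18.8 14. ] 31.46 0.1475
scene tab 117 267.0 187.0 [498.2 225.5] [62.3 14.4] 85.32 0.1258
top edge local: x -0.01109901059212471 0.012680653298152088 y 0.03307841663605683 0.06063682669162941 z 0.26234115190378327
0.034 -0.0108 0.0126 z 0.2623
0.04 -0.0111 0.0125 z 0.2624
0.046 -0.0111 0.0124 z 0.2623
0.052 -0.011 0.0127 z 0.2624
0.058 -0.0109 0.0126 z 0.2622
```

Both cameras, corrected by the known tab position, put the slot at about (0.5225, -0.044). I'll move above it and check with the wrist camera.

>>> send_rows --plan '[[[1,0,-0.08,0,0],[1,0,-0.2,0,0],[1,0,-0.32,0,0],[1,0,-0.44,0,0],[1,0,-0.53,0,0],[1,0,-0.575,0,0],[1,0,-0.587,-0.08,0],[1,0,-0.587,-0.15,0],[1,0,-0.587,-0.18,0],[1,0,-0.587,-0.18,0],[1,0,-0.587,-0.18,0]]]'

```text
t: 6.22
tool_pos: [0.522, -0.0433, 0.2476]
orientation: [-2.443, -1.974, 0.001]
force: [-0.5, -0.0, -1.3]
opening: 0.0117
gripper_force: 35.0
```

```bash
python3 look.py b
python3 - <<'E'
from h import *
z=np.load('wrist_b.npz'); im,d,K,D,T=[z[f'arr_{i}'] for i in range(5)]; P=cloud(d,K,D,T); X,Y,Z=P[...,0],P[...,1],P[...,2]
s=telemetry.read_state(); t=s['tool_pos']; o=s['orientation']; a=2*np.arctan2(o[1],o[0])-np.pi/2; print('yaw',np.degrees(a))
c,sn=np.cos(a),np.sin(a)
L=lambda Q:np.stack([(Q[...,0]-t[0])*c+(Q[...,1]-t[1])*sn,-(Q[...,0]-t[0])*sn+(Q[...,1]-t[1])*c],-1)
v,u=np.mgrid[:480,:640]; G=onplane(np.c_[u.ravel(),v.ravel()],.107,K,D,T); l=L(G).reshape(480,640,2)
g=im.max(2)
m=(g<75)&(Z<.112)&(Z>.08)&(abs(l[...,0])<.04)&(l[...,1]>.055)&(l[...,1]<.09)
n,lab,st,_=cv2.connectedComponentsWithStats(m.astype(np.uint8)); k=1+st[1:,4].argmax(); q=l[lab==k]
print('frame local',len(q),q.min(0),q.max(0))
for y0 in np.arange(.055,.082,.003):
    r=q[(q[:,1]>y0)&(q[:,1]<y0+.003)]
    if len(r): print(round(y0,3),len(r),r[:,0].min().round(4),r[:,0].max().round(4))
for x0 in np.arange(-.025,.027,.006):
    r=q[(q[:,0]>x0)&(q[:,0]<x0+.006)]
    if len(r): print('x',round(x0,3),r[:,1].max().round(4))
Q=onplane(np.c_[u.ravel(),v.ravel()],t[2]-.0216,K,D,T); lf=L(Q).reshape(480,640,2)
f=(abs(Z-(t[2]-.0216))<.004)&(abs(lf[...,0])<.03)&(lf[...,1]>.04); q=lf[f]; print('filter',q.min(0),q.max(0))
cv2.imwrite('pics/cb.png',im)
E
```

```text
6.2167 [ 0.52204468 -0.04325866  0.24763155] [-2.44269717e+00 -1.97447578e+00  5.20498863e-04] [-0.45606579 -0.0188707  -1.3225048 ] 0.011665991134726673
yaw -12.117626618172302
frame local 1041 [-0.02339976  0.0554618 ] [0.02340595 0.069018  ]
0.055 53 -0.0234 0.0234
0.058 177 -0.0233 0.0234
0.061 269 -0.0233 0.0233
0.064 320 -0.0232 0.0232
0.067 222 -0.0232 0.0232
x -0.025 0.069
x -0.019 0.069
x -0.013 0.069
x -0.007 0.069
x -0.001 0.069
x 0.005 0.069
x 0.011 0.069
x 0.017 0.069
x 0.023 0.0683
filter [-0.01176909  0.04038291] [0.01185069 0.06053114]
```

View pics/cb.png

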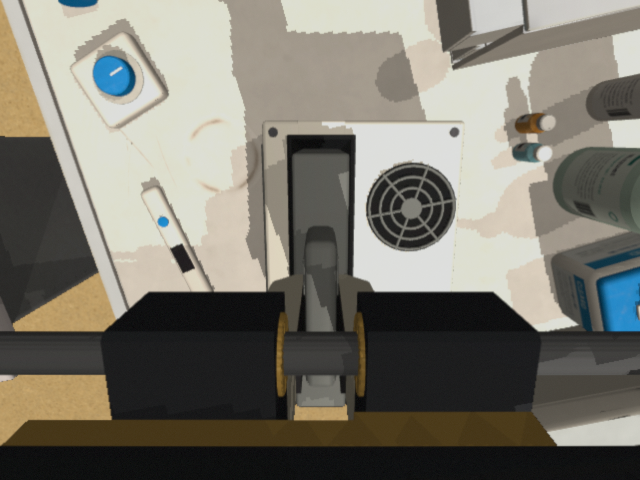

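The wrist view shows the frame's +y end at about (321,136), square with the filter. It is centred in x, and the slot lies about 3 mm further towards -y. I'll correct that and start the insertion.

>>> send_rows --plan '[[[1,-0.003,-0.014,-0.02,0],[1,-0.003,-0.014,-0.05,0],[1,-0.003,-0.014,-0.08,0],[1,-0.003,-0.014,-0.1,0],[1,-0.003,-0.014,-0.12,0],[1,-0.003,-0.014,-0.13,0],[1,-0.003,-0.014,-0.14,0],[1,-0.003,-0.014,-0.15,0],[1,-0.003,-0.014,-0.16,0],[1,-0.003,-0.014,-0.16,0],[1,-0.003,-0.014,-0.16,0]]]'

```text
t: 7.28
tool_pos: [0.5215, -0.0468, 0.2157]
orientation: [-2.444, -1.974, 0.0]
force: [0.1, -0.6, -1.3]
opening: 0.0117
gripper_force: 35.0
```

```bash
python3 look.py c
python3 - <<'E'
from h import *
z=np.load('wrist_c.npz'); im,d,K,D,T=[z[f'arr_{i}'] for i in range(5)]; P=cloud(d,K,D,T); Z=P[...,2]
s=telemetry.read_state(); t=s['tool_pos']; o=s['orientation']; a=2*np.arctan2(o[1],o[0])-np.pi/2; print('yaw',np.degrees(a),s['wrist_torque'])
c,sn=np.cos(a),np.sin(a)
L=lambda Q:np.stack([(Q[...,0]-t[0])*c+(Q[...,1]-t[1])*sn,-(Q[...,0]-t[0])*sn+(Q[...,1]-t[1])*c],-1)
v,u=np.mgrid[:480,:640]; px=np.c_[u.ravel(),v.ravel()]
l=L(onplane(px,.107,K,D,T)).reshape(480,640,2); g=im.max(2)
m=(g<75)&(Z<.112)&(Z>.07)&(abs(l[...,0])<.04)&(l[...,1]>.055)&(l[...,1]<.09)
n,lab,st,_=cv2.connectedComponentsWithStats(m.astype(np.uint8)); k=1+st[1:,4].argmax(); q=l[lab==k]
print('frame local',len(q),q.min(0),q.max(0))
h=t[2]-.0216; lf=L(onplane(px,h,K,D,T)).reshape(480,640,2)
q=lf[(abs(Z-h)<.004)&(abs(lf[...,0])<.03)&(lf[...,1]>.04)]; print('filter',q.min(0),q.max(0))
E
```

```text
7.2833 [ 0.52153296 -0.04684556  0.21565483] [-2.44416589e+00 -1.97373974e+00  7.01900453e-06] [ 0.05380379 -0.62588833 -1.34604099] 0.011728653631464766
yaw -12.153808783931796 [-0.07521919  0.10290799 -0.02387221]
frame local 1663 [-0.02320456  0.05504524] [0.02392543 0.07249502]
filter [-0.01119267  0.04035335] [0.01255531 0.06019793]
```

The filter is well aligned with the frame and there is no contact force. I'll keep lowering.

>>> send_rows --plan '[[[1,0,0,-0.02,0],[1,0,0,-0.04,0],[1,0,0,-0.06,0],[1,0,0,-0.08,0],[1,0,0,-0.1,0],[1,0,0,-0.12,0],[1,0,0,-0.14,0],[1,0,0,-0.16,0],[1,0,0,-0.18,0],[1,0,0,-0.2,0],[1,0,0,-0.2,0]]]'

```text
t: 8.35
tool_pos: [0.521, -0.0468, 0.1745]
orientation: [-2.443, -1.973, 0.001]
force: [0.2, 0.4, -1.6]
opening: 0.0121
gripper_force: 35.0
```

>>> send_rows --plan '[[[1,0,0,-0.02,0],[1,0,0,-0.04,0],[1,0,0,-0.06,0],[1,0,0,-0.08,0],[1,0,0,-0.1,0],[1,0,0,-0.12,0],[1,0,0,-0.14,0],[1,0,0,-0.16,0],[1,0,0,-0.18,0],[1,0,0,-0.195,0],[1,0,0,-0.2,0],[1,0,0,-0.205,0],[1,0,0,-0.205,0]]]'

```text
t: 9.43
tool_pos: [0.5215, -0.0469, 0.1345]
orientation: [-2.444, -1.974, 0.0]
force: [-0.3, -0.3, -0.3]
opening: 0.012
gripper_force: 35.0
```

>>> send_rows --plan '[[[1,0,0,-0.005,0],[1,0,0,-0.01,0],[1,0,0,-0.015,0],[1,0,0,-0.018,0],[1,0,0,-0.018,0],[1,0,0,-0.018,0]]]'

```text
t: 9.93
tool_pos: [0.5218, -0.0469, 0.1315]
orientation: [2.444, 1.973, 0.001]
force: [-1.6, -0.1, 3.7]
opening: 0.0114
gripper_force: 35.0
```

Floor contact: force is up and z matches home. I'm releasing and rising.

>>> send_rows --plan '[[[0.2,0,0,0,0],[0.2,0,0,0,0],[0.2,0,0,0,0],[0.2,0,0,0,0],[0.2,0,0,0,0],[0.2,0,0,0,0],[0.2,0,0,0.05,0],[0.2,0,0,0.1,0],[0.2,0,0,0.2,0],[0.2,0,0,0.35,0],[0.2,0,0,0.5,0],[0.2,0,0,0.6,0],[0.2,0,0,0.6,0],[0.2,0,0,0.6,0]]]'

```text
t: 11.1
tool_pos: [0.5228, -0.0471, 0.2539]
orientation: [2.441, 1.971, 0.005]
force: [0.2, -0.5, -0.4]
opening: 0.0369
gripper_force: 0.0
```

```bash
python3 look.py d
python3 - <<'E'
from h import *
z=np.load('wrist_d.npz'); im,d,K,D,T=[z[f'arr_{i}'] for i in range(5)]; P=cloud(d,K,D,T); Z=P[...,2]
s=telemetry.read_state(); t=s['tool_pos']; a=np.radians(-12.1); c,sn=np.cos(a),np.sin(a)
l=np.stack([(P[...,0]-.522)*c+(P[...,1]+.0468)*sn,-(P[...,0]-.522)*sn+(P[...,1]+.0468)*c],-1)
for n,m in dict(tab=(abs(l[...,0])<.004)&(abs(l[...,1])<.02),frame=(abs(l[...,0])<.008)&(l[...,1]>.038)&(l[...,1]<.056),deck=(l[...,0]>.045)&(l[...,0]<.055)&(abs(l[...,1])<.06)&(Z<.12)).items(): print(n,m.sum(),np.median(Z[m]))
E
```

```text
11.1 [ 0.52275206 -0.04709088  0.25394012] [2.44127352 1.97145137 0.00483085] [ 0.16750521 -0.51232231 -0.38938104] 0.03694701897807179
tab 696 0.13981302171269946
frame 589 0.10985128259689098
deck 1688 0.10072444321869489
```

View pics/wrist_d.png

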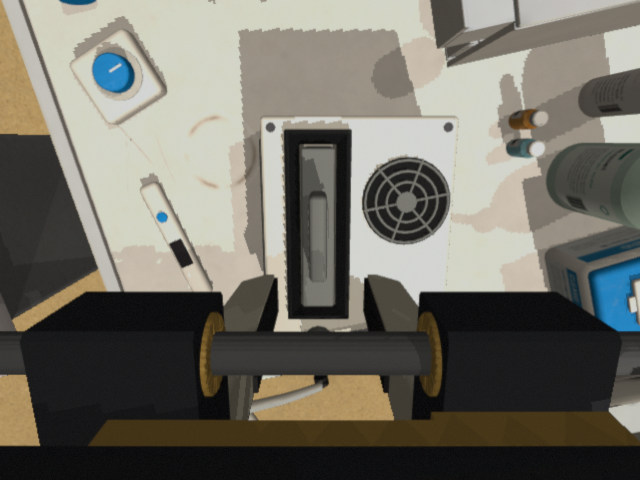

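The wrist view shows the filter seated in the frame at (318,225). Heights read 0.140 and 0.110, which is exactly home. Next is the latch; first I'm checking the rail clearance and hub height from the first pictures.

Run:
```python
from h import *
for n in ('top','scene'):
    z=np.load(n+'.npz'); im,d,K,D,T=[z[f'arr_{i}'] for i in range(5)]; P=cloud(d,K,D,T); X,Y,Z=P[...,0],P[...,1],P[...,2]
    m=(d>0)&(X>.35)&(X<.68)&(Y<-.175)&(Z>.05)&(Y>-.6)
    for y in np.arange(-.36,-.17,.02):
        k=m&(Y>y)&(Y<=y+.02); print(n,round(y,2),k.sum(),Z[k].max().round(3) if k.any() else '')
    r=np.hypot(X-.5027,Y+.1366); k=(r<.012)&(d>0); print('hub',np.percentile(Z[k],[50,90,100]).round(4))
```

```text
top -0.36 0 
top -0.34 0 
top -0.32 0 
top -0.3 0 
top -0.28 0 
top -0.26 1636 0.136
top -0.24 2301 0.135
top -0.22 0 
top -0.2 0 
top -0.18 12 0.102
hub [0.1192 0.1241 0.1262]
scene -0.36 0 
scene -0.34 0 
scene -0.32 0 
scene -0.3 0 
scene -0.28 0 
scene -0.26 3671 0.132
scene -0.24 1515 0.133
scene -0.22 0 
scene -0.2 0 
scene -0.18 206 0.101
hub [0.1161 0.123  0.1255]
```

>>> send_rows --plan '[[[0.1,0.03,-0.12,0,-0.11],[0.1,0.06,-0.24,0,-0.22],[0.1,0.09,-0.36,0,-0.33],[0.1,0.108,-0.45,0,-0.44],[0.1,0.108,-0.45,0,-0.55],[0.1,0.108,-0.45,0,-0.65],[0.1,0.108,-0.45,0,-0.76],[0.1,0.108,-0.45,0,-0.87],[0.1,0.108,-0.45,0,-0.98],[0.1,0.108,-0.45,0,-1],[0.1,0.108,-0.45,0,-1],[0.1,0.108,-0.45,0,-1]]]'

```text
t: 12.25
tool_pos: [0.5427, -0.1367, 0.2502]
orientation: [-3.102, -0.493, 0.002]
force: [0.3, -0.2, 0.2]
opening: 0.0421
gripper_force: 0.0
```

>>> send_rows --plan '[[[0.1,0,0,0,-0.11],[0.1,0,0,0,-0.22],[0.1,0,0,0,-0.3],[0.1,0,0,0,-0.3],[0.1,0,0,0,-0.3],[0.1,0,0,0,-0.3]]]'

```text
t: 12.75
tool_pos: [0.5431, -0.1368, 0.2509]
orientation: [-3.141, -0.002, 0.0]
force: [0.7, 1.0, -0.4]
opening: 0.0418
gripper_force: 0.0
```

```bash
python3 look.py e
```

```text
12.75 [ 0.54306547 -0.13677703  0.25086731] [-3.14147536e+00 -2.47690346e-03  3.53958038e-04] [ 0.68067974  0.96341585 -0.35970949] 0.041841205740436864
```

View pics/wrist_e.png

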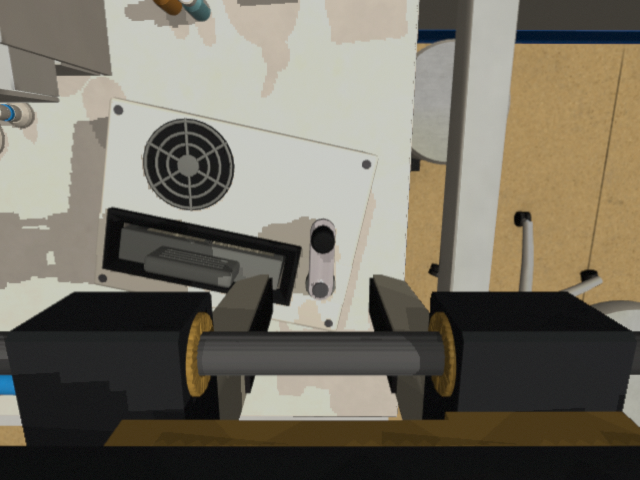

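The wrist view shows the knob at about (322,238), the pivot at (320,291) and the arm along +x, on the line between the fingers. I'm ranging the knob.

Run:
```python
from h import *
z=np.load('wrist_e.npz'); im,d,K,D,T=[z[f'arr_{i}'] for i in range(5)]; g=im.max(2)
m=np.zeros_like(g); m[215:262,300:345]=(g[215:262,300:345]<70)
n,l,s,c=cv2.connectedComponentsWithStats(m); k=1+s[1:,4].argmax(); v,u=np.nonzero(l==k); print(s[k],c[k],u.min(),u.max(),v.min(),v.max())
P=cloud(d,K,D,T); kk=(l==k)&(P[...,2]>.143); v,u=np.nonzero(kk); Q=onplane(np.c_[u,v],.148,K,D,T); print(cv2.minEnclosingCircle((Q[:,:2]*1000).astype(np.float32)), np.median(P[kk],0))
print(onplane([[320,291]],.124,K,D,T))
```

```text
[311 226  24  28 523] [322.23135755 239.36328872] 311 334 226 253
((546.2593383789062, -138.14491271972656), 7.929479122161865) [ 0.5463056  -0.1382788   0.14752356]
[[ 0.50310249 -0.13637637  0.124     ]]
```

>>> send_rows --plan '[[[0.1,0.012,-0.005,-0.15,0],[0.1,0.012,-0.005,-0.3,0],[0.1,0.012,-0.005,-0.4,0],[0.1,0.012,-0.005,-0.48,0],[0.1,0.012,-0.005,-0.53,0],[0.1,0.012,-0.005,-0.54,0],[0.1,0.012,-0.005,-0.54,0],[1,0.012,-0.005,-0.54,0],[1,0.012,-0.005,-0.54,0],[1,0.012,-0.005,-0.54,0],[1,0.012,-0.005,-0.54,0],[1,0.012,-0.005,-0.54,0],[1,0.012,-0.005,-0.54,0],[1,0.012,-0.005,-0.54,0],[1,0.012,-0.005,-0.54,0],[1,0.012,-0.005,-0.54,0],[1,0.012,-0.005,-0.54,0],[1,0.012,-0.005,-0.54,0]]]' --force 15

```text
t: 14.4
tool_pos: [0.546, -0.138, 0.1437]
orientation: [3.141, -0.004, 0.002]
force: [0.7, 0.0, 5.7]
opening: 0.0154
gripper_force: 15.0
```

The knob is gripped. I'm swinging the first half of the arc.

>>> send_rows --plan '[[[1,0,0.022,0.005,0.1],[1,-0.003,0.044,0.005,0.2],[1,-0.008,0.066,0.005,0.3],[1,-0.016,0.087,0.005,0.4],[1,-0.025,0.107,0.005,0.5],[1,-0.036,0.126,0.005,0.6],[1,-0.05,0.144,0.005,0.7],[1,-0.05,0.144,0.005,0.7],[1,-0.05,0.144,0.005,0.7]]]'

```text
t: 15.15
tool_pos: [0.5358, -0.1085, 0.144]
orientation: [-2.936, -1.118, -0.001]
force: [3.5, 3.8, -0.5]
opening: 0.0151
gripper_force: 15.0
```

>>> send_rows --plan '[[[1,-0.015,0.016,0,0.1],[1,-0.032,0.031,0,0.2],[1,-0.05,0.043,0,0.3],[1,-0.07,0.054,0,0.4],[1,-0.09,0.063,0,0.5],[1,-0.108,0.068,0,0.58],[1,-0.115,0.07,0,0.61],[1,-0.119,0.071,0,0.63],[1,-0.119,0.071,0,0.63],[1,-0.119,0.071,0,0.63]]]'

```text
t: 15.98
tool_pos: [0.5117, -0.0939, 0.1439]
orientation: [-2.415, -2.006, -0.002]
force: [0.6, 6.6, 1.8]
opening: 0.0156
gripper_force: 15.0
```

Calculated angle is near closed, but I see no stop force yet. I'll press a little further.

>>> send_rows --plan '[[[1,-0.005,0.0,0,0.01],[1,-0.01,0.0,0,0.02],[1,-0.015,0.0,0,0.03],[1,-0.015,0.0,0,0.03],[1,-0.015,0.0,0,0.03]]]'

```text
t: 16.4
tool_pos: [0.5108, -0.0939, 0.1442]
orientation: [2.384, 2.044, 0.007]
force: [13.4, 6.5, -5.5]
opening: 0.0154
gripper_force: 15.0
```

It is against the stop: 13 N and under 1 mm of motion. I'm releasing and rising.

>>> send_rows --plan '[[[0.2,0.01,0,0,0],[0.2,0.01,0,0,0],[0.2,0.01,0,0,0],[0.2,0.01,0,0,0],[0.2,0.01,0,0,0],[0.2,0.01,0,0,0],[0.2,0.01,0,0.05,0],[0.2,0.01,0,0.15,0],[0.2,0.01,0,0.3,0],[0.2,0.01,0,0.45,0],[0.2,-0.1,0,0.6,0],[0.2,-0.25,0,0.7,0],[0.2,-0.4,0,0.7,0],[0.2,-0.5,0.0,0.7,0],[0.2,-0.5,0.0,0.7,0],[0.2,-0.5,0.0,0.7,0]]]'

```text
t: 17.73
tool_pos: [0.4085, -0.095, 0.2853]
orientation: [2.38, 2.047, 0.002]
force: [0.1, 0.7, -0.4]
opening: 0.0368
gripper_force: 0.0
```

```bash
python3 look.py f
python3 - <<'E'
from h import *
a=cv2.imread('pics/scene_f.png')[180:360,300:520]; b=cv2.imread('pics/top_f.png')[150:270,330:480]
cv2.imwrite('pics/cf.png',np.hstack([cv2.resize(a,(440,360)),cv2.resize(b,(360,360))]))
E
```

```text
17.7333 [ 0.40854008 -0.09502778  0.28529811] [2.38017788e+00 2.04697204e+00 1.98186370e-03] [ 0.10705174  0.68877815 -0.40476161] 0.036847307625761286
```

View pics/cf.png

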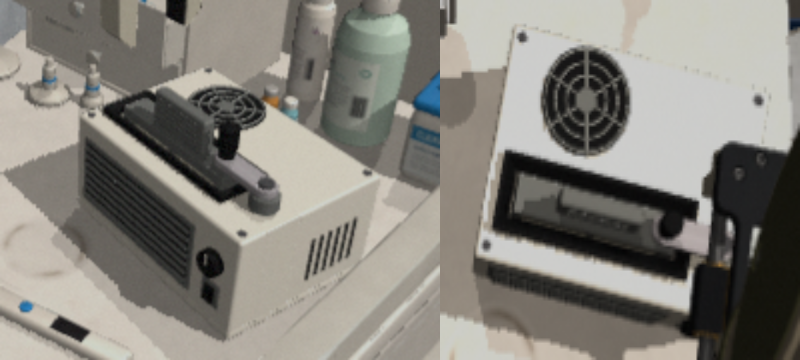

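Both views show the arm lying along the slot's end, with the knob at about (672,222) in the composite and the filter seated. I'll check the latch angle numerically, then hand in.

Run:
```python
from h import *
z=np.load('scene_f.npz'); im,d,K,D,T=[z[f'arr_{i}'] for i in range(5)]; P=cloud(d,K,D,T); X,Y,Z=P[...,0],P[...,1],P[...,2]
k=(abs(X-.51)<.04)&(abs(Y+.097)<.03)&(Z>.1445)&(Z<.155); v,u=np.nonzero(k)
Q=onplane(np.c_[u,v],.148,K,D,T); c=(Q.min(0)+Q.max(0))[:2]/2+[.0039,.0017]; print(k.sum(),c,'angle',78-np.degrees(np.arctan2(c[1]+.1366,c[0]-.503)))
k=(abs(X-.517)<.03)&(abs(Y+.047)<.025)&(Z>.125)&(Z<.16); print('tab top',np.percentile(Z[k],95))
```

```text
62 [ 0.51077246 -0.09583328] angle -1.205701078380585
tab top 0.14115536431302764
```

```bash
python3 -c "
from plant import order
print(order.close_job())"
```

```text
the job is handed in; nothing more can be done
None
```

The filter is fully home on the slot floor, the latch is closed against its stop (measured within about 1° of closed), the arm is clear, and the job is handed in at about 18 s; no verdict came back.

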